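# Count to the third gap and slide the tea tin in

### The arm

A 6-joint arm with a two-finger parallel gripper is mounted at the origin on the work surface. World frame = base frame: x ahead of the robot, y to its left, z up, the work surface at z = 0. Lengths are in mm, angles in rad, forces in N, time in s.
With the tool pointing down it reaches from about 275 to 1000 mm from the base axis. Payload 8.4 kg.
Tool frame: the origin (TCP) lies midway between the tips of the shut fingers; the grasp point (between the pads) lies 19 mm behind it; z points along the fingers, y is the line along which they close (so a half turn about z gives the same grasp; the last joint's range is limited). The gripper opens to 85 mm and grips with 20 to 120 N. Pads are 22 mm wide; open, the fingers measure 114 mm over their backs; the gripper's body (76 mm by 85 mm) begins 54 mm behind the grasp point. The pads swing forward as they close: fully open they stand 13 mm farther back than shut.
Start: joints at [1.302, 0.353, 1.633, -0, 1.155, -0.002], TCP at [164.777, 602.89, 231.281] pointing down, gripper open.
Joint ranges: [-2.63, 2.63], [-0.92, 2.1], [0.06, 2.66], [-1.3, 4.44], [0, 2.69], [-3.02, 3.02]. Speed limits (rad/s): [2.22, 2.22, 2.79, 3.14, 3.14, 3.14].

### API

Orientations are given as [roll, pitch, yaw] about the fixed x, y, z axes, in that order (R = Rz(yaw) Ry(pitch) Rx(roll)).
In Python, from rig import r gives the robot as it stands.
- The arm moves only by the tool servo_tool, never from a script. Its argument "deltas" is a list of rows, each an object of numbers: "x", "y", "z": the shift along the world's x, y, z in mm; "rx", "ry", "rz": the turn, a rotation vector about the world's x, y, z in rad; "gripper": the gripper's target within -1 to 1 (fully open at 1, half-way at 0, shut at -1). A call has 1 to 10 rows; each row is the pose to reach, as a shift and turn from the pose commanded when the call began; what a row does not reach only later rows make up. A row lasts 1/10 s, in which the tool goes at most 50 mm and 8.59 degrees, less where a joint would pass 70% of its speed; a pose out of reach is approached as far as the arm can. A call with a gripper value outside its range is refused whole. The fingers move at their own pace and stop on an object; "newtons" is the grip in N (left out, the last holds). Time passes only in rows, so rows that repeat a pose let the fingers close. It gives the time, the measured TCP pose, the force, the opening and the grip force at its end, in the units of the state.
- r.sense(): the state, without advancing time (a new reading comes with each control period).
- r.grab_frame(name): name is "side" or "top" or "wrist"; returns the picture (400x640x3 uint8, blue, green, red); there is no depth.
- r.camera_params(name): a dict with "mtx" (3x3 intrinsics, pixels), "eye" and "orientation" of the camera in the world. Camera axes: x right, y down, z forward; pixel columns grow to the right and rows downward; lengths in mm; the calibration is good to about 2 mm. A picture is of the moment at which its call begins: read the wrist's pose just before it. camera_params takes no time and is no camera call; for the wrist camera it gives the pose at the moment of the call.
- r.sign_off(): hands the job in; it is judged then, once.
Trained networks look in the newest picture that a camera, given by its name, has taken for a name from the list of things; names that differ only in an ending like _2 or _b are one class to them, and where a whole thing is asked for, a point or a joint stands for the part that bears it (a point fixed in the world has none). Each returns a list of dicts, best first, with "conf" (0 to 1); they miss things now and then, are a little off and sometimes report something else, mostly with a low value. They report only what shows in the picture. A call takes as long as a camera call. They do not tell look-alikes from the thing itself.
- r.recognise(name, camera): "box" ([left, top, width, height] in pixels, round what is visible of it).
The state is a dict: "clock": time; "qpos": joint angles; "qvel": joint speeds; "joint_efforts": joint torques, N m; "eef_pos": TCP position; "tcp_rot": TCP orientation; "contact_force": force on the tool from outside, world axes, zero at the start; "wrist_torque": the same for the moment, N m; "opening": opening from 0.0 (shut) to 1.0 (fully open); "grasp_force": force on a finger pad.
Only numpy, scipy, OpenCV 4.12 (cv2) and the standard library are available. Lean on these libraries where they do the work, as an engineer would, in place of code of your own. Each camera call takes 0.05 s, during which the arm holds its last target. There are 200 camera calls.

### The job

The wooden rack's gaps are counted from its end with the round knob, every gap counting, filled or empty. Count by running a fingertip along the top rail, touching it over the first, then the second, then the third gap and no further; then push the rectangular tea tin across the worktop into the third gap until it is fully home against the stop bar at the back. Nothing is picked up: keep the tin upright on the worktop, and leave the jars, the pepper mill and the mug where they stand.

Things in the scene. Friction and masses are not known exactly. Their poses are not given: they have to be found in the camera images.
- rack: Fixed wooden rack on the worktop, no floor. Origin on the worktop under its middle; x from its open front to its back (the way the tin goes), y along the rack towards the knob end, z up. Six dividers along x (8 mm thick, 55 mm high, from x = -22 to +48 mm) leave five gaps 50 mm wide, centred at y = +116 (first), +58, 0 (third), -58, -116 mm.
- knob (a point): Centre of the round wooden knob, a ball of 30 mm diameter beyond the end of the rack next to gap 1, at (40, 171, 88) mm in the rack's frame; it reaches 103 mm above the worktop.
- rail_1: The stretch of the rack's top rail over gap 1 (next to the knob), fixed and rigid, 54 mm long along the rack, 20 mm wide, 14 mm thick; origin at the centre of its top face, 100 mm above the worktop, 40 mm behind the rack's origin (its x); axes as the rack's. The next stretch follows after 4 mm, at the same height.
- rail_2: the stretch of the rack's top rail over gap 2, between that gap's two dividers; same shape as rail_1; origin at the centre of its top face
- rail_3: the stretch of the rack's top rail over gap 3, between that gap's two dividers; same shape as rail_1; origin at the centre of its top face
- rail_4: the stretch of the rack's top rail over gap 4, between that gap's two dividers; same shape as rail_1 (a finger must not touch this one); origin at the centre of its top face
- rail_5: the stretch of the rack's top rail over gap 5, between that gap's two dividers; same shape as rail_1 (a finger must not touch this one); origin at the centre of its top face
- gap_3_home (a point): Where the tin's centre lies when it is fully home and centred in the third gap, 25 mm above the worktop; axes as the rack's. It is 3 mm behind the rack's origin (its x). The gap ends in a fixed stop bar, 25 mm high, its front face 33 mm behind the rack's origin.
- tin_center (a point): Centre (half-way up) of the loose rectangular metal tea tin, 60 mm long (own x), 42 mm wide (own y), 52 mm tall with the small button on its lid, about 0.12 kg; this point is 25 mm above its underside. It stands on the worktop in front of the rack, own x roughly along the rack's x. Fully home in a gap it sticks out of the gap's front by about 5 mm.
- jar_tall: Round jar 38 mm in diameter, 62 mm tall, standing in gap 2; origin at the centre of its underside. Leave alone.
- jar_short: Round jar 38 mm in diameter, 46 mm tall, standing in gap 5; origin at the centre of its underside. Leave alone.
- mill: Dark wooden pepper mill, 50 mm in diameter, 138 mm tall, standing to one side in front; origin at the centre of its underside. Leave alone.
- mug: White mug, 80 mm in diameter (handle reaches about 35 mm farther), 90 mm tall, standing to the other side in front; origin at the centre of its underside. Leave alone.
There are look-alikes about, which are no part of the job. What is shaped like the part that bears tin_center but turquoise is not meant.

How it is judged (in metres and radians):
On the way, in this order (a step that is already met when the one before it is completed fails the run):
1. a finger touches the top rail over gap 1 (contact force between the fingers and rail_1 above 0.3 N), for 0.05 s.
2. a finger touches the top rail over gap 2 (contact force between the fingers and rail_2 above 0.3 N), for 0.05 s.
3. a finger touches the top rail over gap 3 (contact force between the fingers and rail_3 above 0.3 N), for 0.05 s.
4. the tin is fully home in the third gap (x of tin_center in the frame of rack above -0.003 m and y of tin_center in the frame of rack between -0.012 and 0.012 m and angle between tin_center's own z axis and vertical below 0.1 rad), for 0.2 s.
At the end, for the whole second after the job is handed in: The tin stands upright on the worktop in the third gap from the knob, straight in it, its far face within 6 mm of the stop bar, at rest (all of step 4 and height (world z) of tin_center below 0.03 m and angle between the x axis of tin_center and the x axis of rack, either way round below 0.2 rad and linear speed of tin below 0.01 m/s); the robot touches nothing.
It fails at once if the tin is lifted off the worktop (height (world z) of tin_center above 0.04 m).
It fails at once if the tin is tipped over (angle between tin_center's own z axis and vertical above 0.5 rad).
It fails at once if a finger runs on past the third gap (contact force between the fingers and rail_4 above 0.3 N or contact force between the fingers and rail_5 above 0.3 N).
It fails at once if a jar, the mill or the mug is displaced by more than 15 mm or tipped (distance of any of jar_tall, jar_short, mill, mug from where it was at the start of the episode above 0.015 m or angle between any of jar_tall, jar_short, mill, mug's own z axis and vertical above 0.3 rad).
It also fails if it takes over 69 s, if anything falls off the work surface, if the arm or the gripper's body presses on something with over 40 N, if the wrist force passes 120 N, or if a joint passes its speed limit or range.

## Working session

There is one attempt and no reset: what is moved stays moved. The work goes in short steps, Python scripts to look and compute and a tool call to move; the robot and the scene stay as the last step left them, time stands still between calls to the robot, and variables do not carry over. Pictures are saved under pics/ and viewed, at most 10 in all, crops included, and the job is handed in when it is done.

Besides the shell and the picture viewer there is one more tool, called after "Call:" as name(argument=value, ...) on one line, values as JSON. servo_tool: Moves the arm, as the interface text tells. Its arguments: {"type":"object","properties":{"deltas":{"type":"array","items":{"type":"object","properties":{"x":{"type":"number"},"y":{"type":"number"},"z":{"type":"number"},"rx":{"type":"number"},"ry":{"type":"number"},"rz":{"type":"number"},"gripper":{"type":"number"}}}},"newtons":{"type":"number"}},"required":["deltas"]}

```bash
mkdir -p pics; cat > h.py <<'E'
import numpy as np, cv2
from rig import r
from scipy.spatial.transform import Rotation as R
def rot(o):
    o=np.array(o,float)
    return o if o.shape==(3,3) else R.from_euler('xyz',o).as_matrix()
def ray(cam,uv,z,p=None):
    p=p or r.camera_params(cam); K=np.array(p['mtx']); e=np.array(p['eye'],float)
    d=rot(p['orientation'])@np.linalg.inv(K)@np.array([uv[0],uv[1],1.])
    return e+d*(z-e[2])/d[2]
def proj(cam,P,p=None):
    p=p or r.camera_params(cam)
    c=(np.atleast_2d(P)-np.array(p['eye']))@rot(p['orientation'])
    q=c@np.array(p['mtx']).T
    return q[:,:2]/q[:,2:]
E
python3 - <<'E'
from h import *
for c in ['top','side']:
    cv2.imwrite(f'pics/{c}1.png',r.grab_frame(c)); p=r.camera_params(c); print(c,p['eye'],p['orientation'],p['mtx'])
    for n in ['rack','knob','tin_center','mill','mug','jar_tall','jar_short']:
        print(n,[(np.round(d['box']).tolist(),round(d['conf'],2)) for d in r.recognise(n,c)][:3])
print(r.sense())
E
```

```text
top [355.85518495  17.5057216  896.57417835] [-2.94512669 -0.03113384 -1.59477098] [[372.80820483   0.         317.77506017]
 [  0.         372.80820483 197.21656021]
 [  0.           0.           1.        ]]
rack [([204.0, 115.0, 147.0, 60.0], 0.85)]
knob [([205.0, 114.0, 143.0, 66.0], 0.67), ([282.0, 201.0, 22.0, 29.0], 0.43)]
tin_center [([265.0, 260.0, 25.0, 26.0], 0.91), ([216.0, 246.0, 31.0, 28.0], 0.87), ([287.0, 201.0, 22.0, 28.0], 0.84)]
mill [([146.0, 215.0, 39.0, 26.0], 0.96)]
mug [([429.0, 190.0, 60.0, 42.0], 0.86)]
jar_tall [([259.0, 148.0, 16.0, 24.0], 0.54)]
jar_short [([328.0, 131.0, 16.0, 20.0], 0.56)]
side [ 499.07327793 -803.0842082   676.76146702] [-2.20700577 -0.02452181  0.00998564] [[440.82463623   0.         319.10324459]
 [  0.         440.82463623 205.31037096]
 [  0.           0.           1.        ]]
rack [([352.0, 151.0, 69.0, 116.0], 0.59)]
knob [([354.0, 150.0, 62.0, 114.0], 0.87)]
tin_center [([245.0, 188.0, 32.0, 29.0], 0.75), ([265.0, 169.0, 27.0, 26.0], 0.72), ([234.0, 225.0, 24.0, 30.0], 0.72)]
mill [([301.0, 119.0, 19.0, 49.0], 0.6)]
mug [([281.0, 308.0, 49.0, 77.0], 0.61)]
jar_tall [([362.0, 185.0, 12.0, 21.0], 0.6)]
jar_short [([381.0, 234.0, 19.0, 9.0], 0.69), ([304.0, 118.0, 14.0, 51.0], 0.37)]
{'clock': 0.8, 'qpos': array([ 1.30158778e+00,  3.52983034e-01,  1.63339345e+00, -4.39086261e-06,
        1.15519755e+00, -2.38402268e-03]), 'qvel': array([-0.00185839,  0.00036389,  0.00044315,  0.00166359,  0.00177364,
       -0.0004998 ]), 'joint_efforts': array([-1.58585193e-03, -6.05101848e+01, -3.42420030e+01, -1.68942838e-04,
        1.15236926e-03, -1.73310275e-05]), 'eef_pos': array([164.78739129, 602.89323123, 231.29438047]), 'tcp_rot': array([3.14157404e+00, 4.06150672e-06, 2.87476990e+00]), 'contact_force': array([ 0.88951218,  0.58953593, -0.26438214]), 'wrist_torque': array([-0.01225653, -0.00525648,  0.0171652 ]), 'grasp_force': 0.0, 'opening': 1.000124075813906}
```

View pics/top1.png

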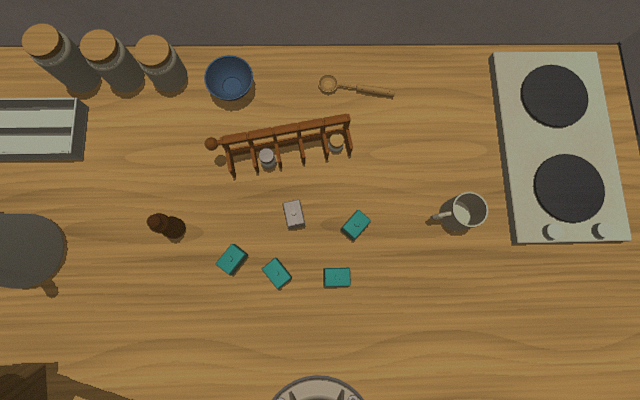

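View pics/side1.png

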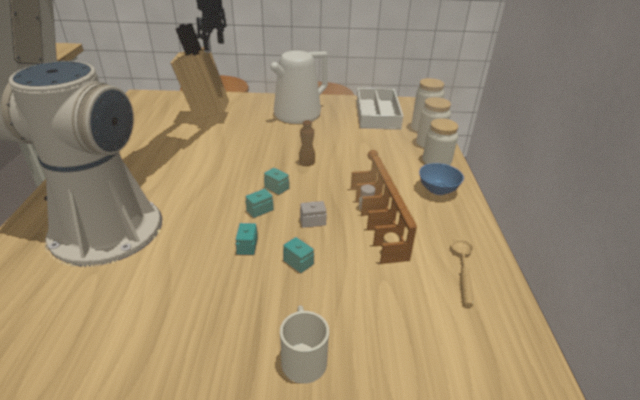

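The top picture shows the rack from knob (211,144) to its far end (350,120), the grey tin at (293,214) and four turquoise look-alikes. I'll enlarge it to get an exact fit.

```bash
python3 - <<'E'
from h import *
im=cv2.imread('pics/top1.png')[110:230,200:360]
cv2.imwrite('pics/top1c.png',cv2.resize(im,None,fx=5,fy=5,interpolation=cv2.INTER_CUBIC))
for uv,z in [((211,144),88),((350,120),100),((293,214),50)]: print(ray('top',uv,z))
E
```

```text
[642.88121269 226.51146808  88.        ]
[691.977196   -88.89611116 100.        ]
[485.56698712  44.82820601  50.        ]
```

View pics/top1c.png

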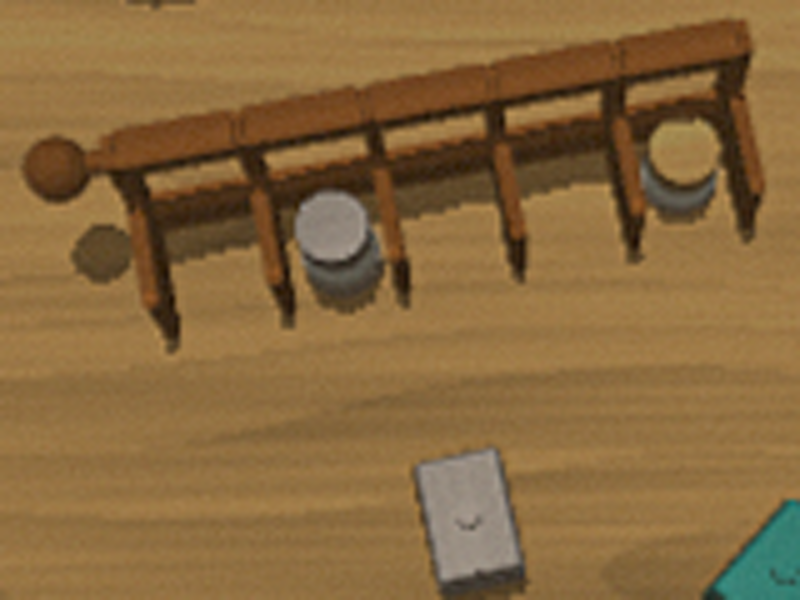

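```bash
cat > m.py <<'E'
from h import *
from scipy.optimize import least_squares as LS
px=lambda a:(np.array(a,float)+.5)/5-.5+[200,110]
p=r.camera_params('top')
ob=[(105,135),(237,112),(360,88),(492,65),(618,41),(745,20),(55,168),(173,350),(288,325),(404,305),(519,280),(634,260),(748,240)]
L=[(50,y,100) for y in(143,87,29,-29,-87,-143)]+[(40,171,88)]+[(-22,y,0) for y in(145,87,29,-29,-87,-145)]
def fit(ob,L,x0):
    L=np.array(L,float)
    f=lambda s:(proj('top',L@R.from_euler('z',s[2]).as_matrix().T+[s[0],s[1],0],p)-px(ob)).ravel()
    q=LS(f,x0,x_scale=[1,1,.01]); return q.x,np.abs(q.fun).max()
k,e=fit(ob,L,[630,50,-.1]); print('rack',k,e)
t,e2=fit([(415,465),(497,450),(523,570),(440,583)],[(30,21,50),(30,-21,50),(-30,-21,50),(-30,21,50)],[485,45,0.]); print('tin',t,e2)
Rz=R.from_euler('z',k[2]).as_matrix()[:2,:2]
W=lambda a:Rz@np.array(a)+k[:2]
for i,y in enumerate((116,58,0)): print('rail',i+1,W((40,y)))
print('home',W((3,0)),'tin in rack',Rz.T@(t[:2]-k[:2]),t[2]-k[2])
for n,box in [('mill',(165,225)),('mug',(468,210))]: print(n,ray('top',box,60)[:2])
E
python3 m.py
```

```text
rack [6.31569695e+02 5.07279922e+01 1.71833187e-01] 2.009327395762625
tin [4.88100544e+02 4.39945122e+01 1.82527796e-01] 1.3138477201030412
rail 1 [651.14591051 171.85920945]
rail 2 [661.06326234 114.7133773 ]
rail 3 [670.98061417  57.56754514]
home [634.52551435  51.24095863] tin in rack [-142.50762618   17.89730571] 0.010694609705513392
mill [464.74984698 329.33936455]
mug [ 485.6090817  -357.88081225]
```

Call:
servo_tool(deltas=[{"x": 30,"y": -35,"z": 10,"rz": 0.05,"gripper": -1},{"x": 60,"y": -70,"z": 20,"rz": 0.15,"gripper": -1},{"x": 90,"y": -105,"z": 30,"rz": 0.25,"gripper": -1},{"x": 120,"y": -140,"z": 40,"rz": 0.35,"gripper": -1},{"x": 150,"y": -175,"z": 50,"rz": 0.439,"gripper": -1},{"x": 180,"y": -210,"z": 60,"rz": 0.439,"gripper": -1},{"x": 210,"y": -245,"z": 60,"rz": 0.439,"gripper": -1},{"x": 240,"y": -280,"z": 60,"rz": 0.439,"gripper": -1},{"x": 270,"y": -310,"z": 60,"rz": 0.439,"gripper": -1},{"x": 300,"y": -340,"z": 60,"rz": 0.439,"gripper": -1}])

```text
invalid input
```

Call:
servo_tool(deltas=[{"x": 25,"y": -30},{"x": 50,"y": -60},{"x": 75,"y": -90},{"x": 100,"y": -120},{"x": 120,"y": -150},{"x": 135,"y": -170},{"x": 135,"y": -170},{"x": 135,"y": -170}])

```text
invalid input
```

```bash
python3 - <<'E'
from h import *
s=r.sense();print(s['clock'],s['eef_pos'],s['tcp_rot'],s['opening'],s['contact_force'])
p=r.camera_params('wrist');cv2.imwrite('pics/w1.png',r.grab_frame('wrist'))
import pickle;pickle.dump(p,open('w1.pkl','wb'));print(p)
E
```

```text
0.8 [164.78739129 602.89323123 231.29438047] [3.14157404e+00 4.06150672e-06 2.87476990e+00] 1.000124075813906 [ 0.88951218  0.58953593 -0.26438214]
{'mtx': array([[282.01091805,   0.        , 320.38701367],
       [  0.        , 282.01091805, 201.29435973],
       [  0.        ,   0.        ,   1.        ]]), 'eye': array([ 94.87429589, 620.99387944, 373.650958  ]), 'orientation': array([2.85843541e+00, 4.40530281e-04, 1.30447334e+00])}
```

View pics/w1.png

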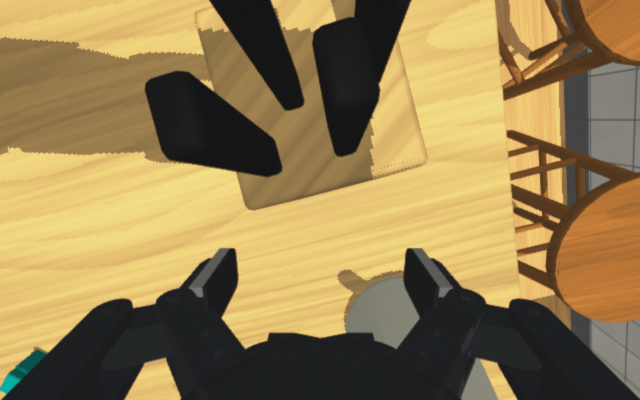

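The moves were refused before anything happened. The wrist picture shows only the knife block at the top, so nothing useful there. I'll resend with every field filled in.

Call:
servo_tool(deltas=[{"x": 30,"y": -35,"z": 10,"rx": 0,"ry": 0,"rz": 0.05,"gripper": -1},{"x": 60,"y": -70,"z": 20,"rx": 0,"ry": 0,"rz": 0.15,"gripper": -1},{"x": 90,"y": -105,"z": 30,"rx": 0,"ry": 0,"rz": 0.25,"gripper": -1},{"x": 120,"y": -140,"z": 40,"rx": 0,"ry": 0,"rz": 0.35,"gripper": -1},{"x": 150,"y": -175,"z": 50,"rx": 0,"ry": 0,"rz": 0.439,"gripper": -1},{"x": 180,"y": -210,"z": 60,"rx": 0,"ry": 0,"rz": 0.439,"gripper": -1},{"x": 210,"y": -245,"z": 60,"rx": 0,"ry": 0,"rz": 0.439,"gripper": -1},{"x": 240,"y": -280,"z": 60,"rx": 0,"ry": 0,"rz": 0.439,"gripper": -1},{"x": 270,"y": -310,"z": 60,"rx": 0,"ry": 0,"rz": 0.439,"gripper": -1},{"x": 300,"y": -340,"z": 60,"rx": 0,"ry": 0,"rz": 0.439,"gripper": -1}], newtons=40)

```text
clock: 1.85
eef_pos: [465.9, 261.3, 291.6]
tcp_rot: [3.141, 0.001, -2.97]
contact_force: [0.7, 1.1, -0.5]
opening: -0.001
grasp_force: 0.0
```

Call:
servo_tool(deltas=[{"x": 20,"y": -40,"z": 0,"rx": 0,"ry": 0,"rz": 0,"gripper": -1},{"x": 40,"y": -80,"z": 0,"rx": 0,"ry": 0,"rz": 0,"gripper": -1},{"x": 60,"y": -120,"z": 0,"rx": 0,"ry": 0,"rz": 0,"gripper": -1},{"x": 80,"y": -160,"z": 0,"rx": 0,"ry": 0,"rz": 0,"gripper": -1},{"x": 95,"y": -185,"z": 0,"rx": 0,"ry": 0,"rz": 0,"gripper": -1},{"x": 95,"y": -185,"z": 0,"rx": 0,"ry": 0,"rz": 0,"gripper": -1},{"x": 95,"y": -185,"z": 0,"rx": 0,"ry": 0,"rz": 0,"gripper": -1}], newtons=40)

```text
clock: 2.55
eef_pos: [559.7, 77.6, 291.1]
tcp_rot: [3.141, -0.0, -2.971]
contact_force: [-0.4, -0.2, -0.1]
opening: 0.001
grasp_force: 0.0
```

```bash
python3 - <<'E'
from h import *
s=r.sense();print(s['clock'],s['eef_pos'],s['tcp_rot'],s['opening'],s['contact_force'])
p=r.camera_params('wrist');cv2.imwrite('pics/w2.png',cv2.resize(r.grab_frame('wrist'),(800,500),interpolation=cv2.INTER_CUBIC))
import pickle;pickle.dump(p,open('w2.pkl','wb'));print(p)
E
```

```text
2.55 [559.69885692  77.57618839 291.11355393] [ 3.14119437e+00 -4.43988269e-04 -2.97101544e+00] 0.00060730446367861 [-0.35552605 -0.18756953 -0.14693882]
{'mtx': array([[282.01091805,   0.        , 320.38701367],
       [  0.        , 282.01091805, 201.29435973],
       [  0.        ,   0.        ,   1.        ]]), 'eye': array([488.39145594,  64.7998005 , 433.50236526]), 'orientation': array([ 2.85900338e+00, -2.23328821e-04,  1.74182056e+00])}
```

View pics/w2.png

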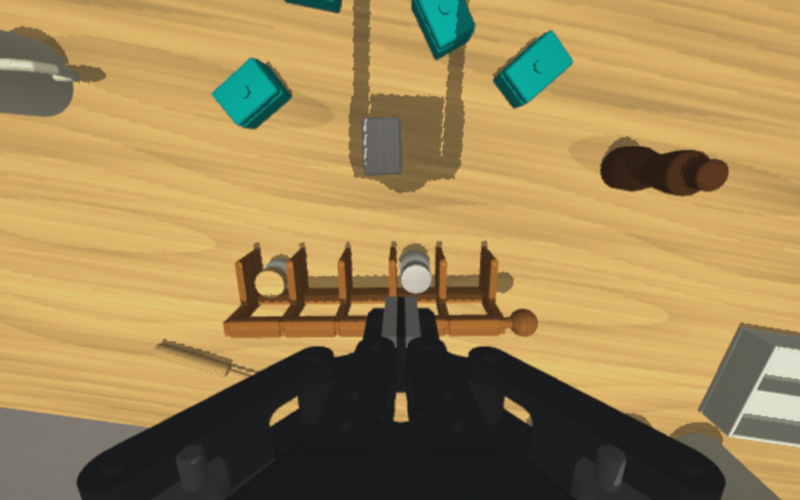

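The wrist view shows the knob at (523,322), divider feet at v=243, the rail at v=320–336, and the tin top from (365,118) to (402,174). I'll fit from these points.

```bash
cat > m2.py <<'E'
from h import *
import pickle
from scipy.optimize import least_squares as LS
px=lambda a:(np.array(a,float)+.5)/1.25-.5
p=pickle.load(open('w2.pkl','rb'))
ob=[(257,243),(303,243),(348,243),(393,243),(440,243),(485,243),(523,322),(224,336),(507,333)]
L=[(-22,y,0) for y in(-145,-87,-29,29,87,145)]+[(40,171,88),(50,-143,100),(50,143,100)]
def fit(ob,L,x0):
    L=np.array(L,float)
    f=lambda s:(proj('w',L@R.from_euler('z',s[2]).as_matrix().T+[s[0],s[1],0],p)-px(ob)).ravel()
    q=LS(f,x0,x_scale=[1,1,.01]); return q.x,np.round(q.fun.reshape(-1,2),1)
k,e=fit(ob,L,[630,50,.17]); print('rack',k,e.tolist())
t,e2=fit([(402,174),(364,174),(365,118),(399,118)],[(30,21,50),(30,-21,50),(-30,-21,50),(-30,21,50)],[485,45,0.17]); print('tin',t,e2.tolist())
Rz=R.from_euler('z',k[2]).as_matrix()[:2,:2]
W=lambda a:Rz@np.array(a)+k[:2]
for i,y in enumerate((116,58,0)): print('rail',i+1,W((40,y)))
print('home',W((3,0)),'tin in rack',Rz.T@(t[:2]-k[:2]),t[2]-k[2])
E
python3 m2.py
```

```text
rack [6.29710817e+02 5.11109885e+01 1.71115983e-01] [[-0.0, 0.4], [-0.3, 0.4], [0.2, 0.4], [0.7, 0.4], [-0.5, 0.4], [0.0, 0.4], [0.8, -1.8], [4.5, -1.9], [-5.3, 0.5]]
tin [4.89045525e+02 4.58489403e+01 1.73744889e-01] [[0.5, 1.7], [-0.6, 1.8], [-2.9, -1.5], [2.9, -1.6]]
rail 1 [649.37390274 172.22813449]
rail 2 [659.25026685 115.07520428]
rail 3 [669.12663096  57.92227406]
home [632.66700306  51.62183489] tin in rack [-139.50695716   18.76758911] 0.0026289053304504595
```

Call:
servo_tool(deltas=[{"x": 30,"y": 32,"z": 0,"rx": 0,"ry": 0,"rz": 0,"gripper": -1},{"x": 60,"y": 64,"z": -20,"rx": 0,"ry": 0,"rz": 0,"gripper": -1},{"x": 90,"y": 94,"z": -50,"rx": 0,"ry": 0,"rz": 0,"gripper": -1},{"x": 90,"y": 94,"z": -90,"rx": 0,"ry": 0,"rz": 0,"gripper": -1},{"x": 90,"y": 94,"z": -130,"rx": 0,"ry": 0,"rz": 0,"gripper": -1},{"x": 90,"y": 94,"z": -165,"rx": 0,"ry": 0,"rz": 0,"gripper": -1},{"x": 90,"y": 94,"z": -180,"rx": 0,"ry": 0,"rz": 0,"gripper": -1},{"x": 90,"y": 94,"z": -180,"rx": 0,"ry": 0,"rz": 0,"gripper": -1}])

```text
clock: 3.4
eef_pos: [647.9, 172.6, 109.3]
tcp_rot: [-3.141, -0.004, -2.968]
contact_force: [0.6, -0.9, 0.2]
opening: 0.001
grasp_force: 0.0
```

Call:
servo_tool(deltas=[{"x": 0,"y": 0,"z": -4,"rx": 0,"ry": 0,"rz": 0,"gripper": -1},{"x": 0,"y": 0,"z": -7,"rx": 0,"ry": 0,"rz": 0,"gripper": -1},{"x": 0,"y": 0,"z": -10,"rx": 0,"ry": 0,"rz": 0,"gripper": -1},{"x": 0,"y": 0,"z": -12,"rx": 0,"ry": 0,"rz": 0,"gripper": -1},{"x": 0,"y": 0,"z": -12,"rx": 0,"ry": 0,"rz": 0,"gripper": -1},{"x": 0,"y": 0,"z": -12,"rx": 0,"ry": 0,"rz": 0,"gripper": -1}])

```text
clock: 4.0
eef_pos: [650.3, 171.9, 100.1]
tcp_rot: [3.141, 0.001, -2.97]
contact_force: [-1.4, 0.1, 5.9]
opening: -0.002
grasp_force: 2.7
```

Call:
servo_tool(deltas=[{"x": 2,"y": -12,"z": 0,"rx": 0,"ry": 0,"rz": 0,"gripper": -1},{"x": 4,"y": -24,"z": 0,"rx": 0,"ry": 0,"rz": 0,"gripper": -1},{"x": 6,"y": -36,"z": 0,"rx": 0,"ry": 0,"rz": 0,"gripper": -1},{"x": 8,"y": -48,"z": 0,"rx": 0,"ry": 0,"rz": 0,"gripper": -1},{"x": 10,"y": -57,"z": 0,"rx": 0,"ry": 0,"rz": 0,"gripper": -1},{"x": 10,"y": -57,"z": 0,"rx": 0,"ry": 0,"rz": 0,"gripper": -1},{"x": 10,"y": -57,"z": 0,"rx": 0,"ry": 0,"rz": 0,"gripper": -1}])

```text
clock: 4.7
eef_pos: [660.7, 113.6, 100.1]
tcp_rot: [-3.14, 0.002, -2.97]
contact_force: [0.8, -2.6, 5.7]
opening: -0.001
grasp_force: 3.0
```

Call:
servo_tool(deltas=[{"x": 2,"y": -12,"z": 0,"rx": 0,"ry": 0,"rz": 0,"gripper": -1},{"x": 4,"y": -24,"z": 0,"rx": 0,"ry": 0,"rz": 0,"gripper": -1},{"x": 6,"y": -36,"z": 0,"rx": 0,"ry": 0,"rz": 0,"gripper": -1},{"x": 8,"y": -46,"z": 0,"rx": 0,"ry": 0,"rz": 0,"gripper": -1},{"x": 9,"y": -53,"z": 0,"rx": 0,"ry": 0,"rz": 0,"gripper": -1},{"x": 9,"y": -53,"z": 0,"rx": 0,"ry": 0,"rz": 0,"gripper": -1},{"x": 9,"y": -53,"z": 0,"rx": 0,"ry": 0,"rz": 0,"gripper": -1}])

```text
clock: 5.4
eef_pos: [669.6, 60.8, 100.1]
tcp_rot: [-3.141, 0.002, -2.97]
contact_force: [0.8, -1.5, 5.9]
opening: -0.002
grasp_force: 2.9
```

Call:
servo_tool(deltas=[{"x": 0,"y": 0,"z": 25,"rx": 0,"ry": 0,"rz": 0,"gripper": -1},{"x": -10,"y": 0,"z": 55,"rx": 0,"ry": 0,"rz": 0,"gripper": 0},{"x": -45,"y": -5,"z": 65,"rx": 0,"ry": 0,"rz": 0,"gripper": 1},{"x": -85,"y": -10,"z": 65,"rx": 0,"ry": 0,"rz": 0,"gripper": 1},{"x": -125,"y": -15,"z": 65,"rx": 0,"ry": 0,"rz": 0,"gripper": 1},{"x": -160,"y": -20,"z": 65,"rx": 0,"ry": 0,"rz": 0,"gripper": 1},{"x": -180,"y": -20,"z": 60,"rx": 0,"ry": 0,"rz": 0,"gripper": 1},{"x": -180,"y": -20,"z": 50,"rx": 0,"ry": 0,"rz": 0,"gripper": 1},{"x": -180,"y": -20,"z": 50,"rx": 0,"ry": 0,"rz": 0,"gripper": 1},{"x": -180,"y": -20,"z": 50,"rx": 0,"ry": 0,"rz": 0,"gripper": 1}])

```text
clock: 6.4
eef_pos: [490.0, 41.8, 149.2]
tcp_rot: [-3.141, 0.0, -2.969]
contact_force: [1.4, -0.3, 0.6]
opening: 0.997
grasp_force: 0.0
```

```bash
python3 - <<'E'
from h import *
s=r.sense();print(s['clock'],s['eef_pos'],s['opening'])
cv2.imwrite('pics/w3.png',r.grab_frame('wrist'))
E
```

```text
6.4 [489.96219929  41.82245437 149.19765428] 0.9967959735112893
```

View pics/w3.png

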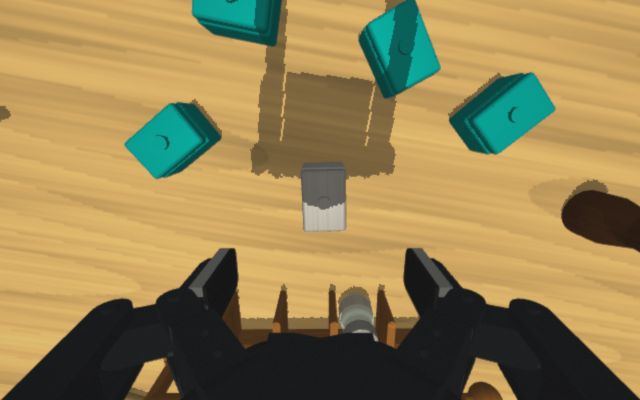

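The tin, at (324,198), sits between the open fingers and is parallel to them. I'll go down around it.

Call:
servo_tool(deltas=[{"x": 0,"y": 0,"z": -40,"rx": 0,"ry": 0,"rz": 0,"gripper": 1},{"x": 0,"y": 0,"z": -80,"rx": 0,"ry": 0,"rz": 0,"gripper": 1},{"x": 0,"y": 0,"z": -110,"rx": 0,"ry": 0,"rz": 0,"gripper": 1},{"x": 0,"y": 0,"z": -130,"rx": 0,"ry": 0,"rz": 0,"gripper": 1},{"x": 0,"y": 0,"z": -140,"rx": 0,"ry": 0,"rz": 0,"gripper": 1},{"x": 0,"y": 0,"z": -140,"rx": 0,"ry": 0,"rz": 0,"gripper": 0.5},{"x": 0,"y": 0,"z": -140,"rx": 0,"ry": 0,"rz": 0,"gripper": 0.2},{"x": 0,"y": 0,"z": -140,"rx": 0,"ry": 0,"rz": 0,"gripper": 0.08},{"x": 0,"y": 0,"z": -140,"rx": 0,"ry": 0,"rz": 0,"gripper": 0.08},{"x": 0,"y": 0,"z": -140,"rx": 0,"ry": 0,"rz": 0,"gripper": 0.08}], newtons=20)

```text
clock: 7.45
eef_pos: [489.4, 42.0, 10.1]
tcp_rot: [-3.141, 0.002, -2.969]
contact_force: [-0.5, 0.1, 0.9]
opening: 0.54
grasp_force: 0.2
```

Call:
servo_tool(deltas=[{"x": 1,"y": -6,"z": 0,"rx": 0,"ry": 0,"rz": 0,"gripper": 0.08},{"x": 2,"y": -12,"z": 0,"rx": 0,"ry": 0,"rz": 0,"gripper": 0.08},{"x": 3,"y": -16.5,"z": 0,"rx": 0,"ry": 0,"rz": 0,"gripper": 0.08},{"x": 3,"y": -16.5,"z": 0,"rx": 0,"ry": 0,"rz": 0,"gripper": 0.08},{"x": 3,"y": -16.5,"z": 0,"rx": 0,"ry": 0,"rz": 0,"gripper": 0.08},{"x": 3,"y": -15,"z": 0,"rx": 0,"ry": 0,"rz": 0,"gripper": 0.2},{"x": 3,"y": -15,"z": 0,"rx": 0,"ry": 0,"rz": 0,"gripper": 0.25},{"x": 3,"y": -15,"z": 0,"rx": 0,"ry": 0,"rz": 0,"gripper": 0.25}])

```text
clock: 8.25
eef_pos: [491.7, 27.0, 9.2]
tcp_rot: [-3.142, -0.0, -2.969]
contact_force: [0.4, 0.5, -0.2]
opening: 0.625
grasp_force: 0.0
```

Call:
servo_tool(deltas=[{"x": -15,"y": -2.5,"z": 0,"rx": 0,"ry": 0,"rz": 0,"gripper": 0.25},{"x": -35,"y": -6,"z": 0,"rx": 0,"ry": 0,"rz": 0,"gripper": 0.25},{"x": -55,"y": -9.5,"z": 0,"rx": 0,"ry": 0,"rz": 0,"gripper": 0.25},{"x": -65,"y": -11,"z": 0,"rx": 0,"ry": 0,"rz": 0,"gripper": 0.25},{"x": -65,"y": -11,"z": 0,"rx": 0,"ry": 0,"rz": 0,"gripper": 0},{"x": -65,"y": -11,"z": 0,"rx": 0,"ry": 0,"rz": 0,"gripper": -0.6},{"x": -65,"y": -11,"z": 0,"rx": 0,"ry": 0,"rz": 0,"gripper": -0.6},{"x": -65,"y": -11,"z": 0,"rx": 0,"ry": 0,"rz": 0,"gripper": -0.6}])

```text
clock: 9.05
eef_pos: [427.8, 16.0, 9.4]
tcp_rot: [-3.141, 0.001, -2.969]
contact_force: [-0.0, -0.2, -0.3]
opening: 0.202
grasp_force: 0.0
```

```bash
python3 - <<'E'
from h import *
s=r.sense();print(s['clock'],s['eef_pos'],s['tcp_rot'],s['opening'],s['contact_force'])
f=r.grab_frame('top')[110:230,200:360]
cv2.imwrite('pics/top2c.png',cv2.resize(f,None,fx=5,fy=5,interpolation=cv2.INTER_CUBIC))
E
```

```text
9.05 [427.80100245  16.00915474   9.3559604 ] [-3.14145606e+00  9.34513791e-04 -2.96925827e+00] 0.2024165525792127 [-0.03418449 -0.24528694 -0.31028201]
```

View pics/top2c.png

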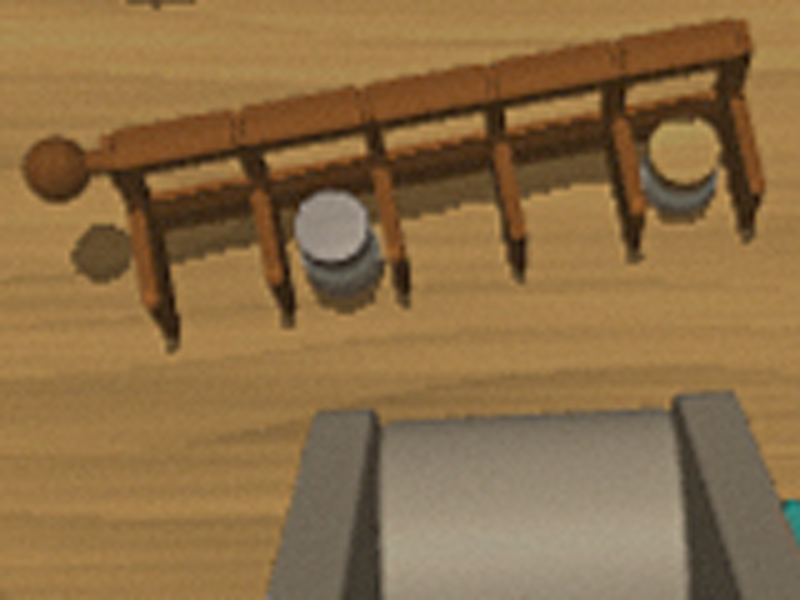

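Call:
servo_tool(deltas=[{"x": 12,"y": 2,"z": 1,"rx": 0,"ry": 0,"rz": 0,"gripper": -0.6},{"x": 24,"y": 4.2,"z": 2,"rx": 0,"ry": 0,"rz": 0,"gripper": -0.6},{"x": 36,"y": 6.2,"z": 2,"rx": 0,"ry": 0,"rz": 0,"gripper": -0.6},{"x": 48,"y": 8.3,"z": 2,"rx": 0,"ry": 0,"rz": 0,"gripper": -0.6},{"x": 60,"y": 10.4,"z": 2,"rx": 0,"ry": 0,"rz": 0,"gripper": -0.6},{"x": 72,"y": 12.5,"z": 2,"rx": 0,"ry": 0,"rz": 0,"gripper": -0.6},{"x": 80,"y": 13.9,"z": 2,"rx": 0,"ry": 0,"rz": 0,"gripper": -0.6},{"x": 80,"y": 13.9,"z": 2,"rx": 0,"ry": 0,"rz": 0,"gripper": -0.6}])

```text
clock: 9.9
eef_pos: [508.5, 30.0, 11.3]
tcp_rot: [-3.141, 0.002, -2.969]
contact_force: [-0.4, -0.3, -0.5]
opening: 0.201
grasp_force: 0.0
```

```bash
python3 - <<'E'
from h import *
s=r.sense();print(s['clock'],s['eef_pos'],s['tcp_rot'],s['opening'],s['contact_force'])
f=r.grab_frame('side')[140:280,280:440]
cv2.imwrite('pics/s2.png',cv2.resize(f,None,fx=4,fy=4,interpolation=cv2.INTER_CUBIC))
E
```

```text
9.9 [508.45579056  30.03104633  11.34349133] [-3.14142749e+00  1.57051199e-03 -2.96918948e+00] 0.20125368692289913 [-0.39321191 -0.28233367 -0.46404636]
```

View pics/s2.png

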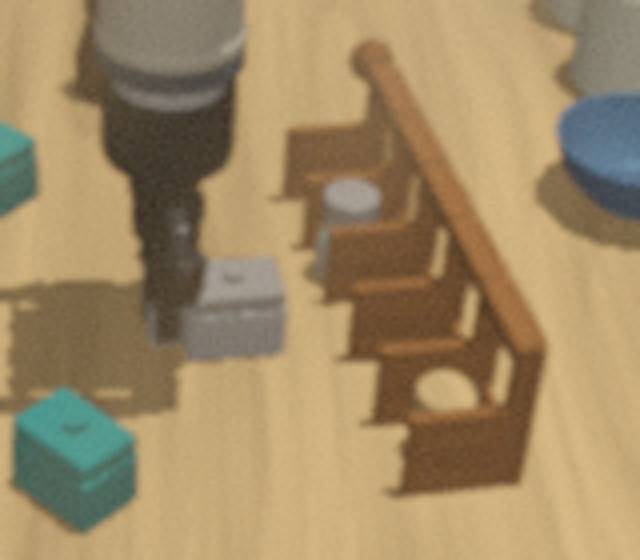

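```bash
python3 - <<'E'
from h import *
k=np.array([630.5,51,0]);Rz=rot([0,0,.1715])
for n,a in [('tin -y front',(283,352)),('tin -y rear',(187,358)),('div34',(345,357)),('div23',(325,300))]:
    print(n,(Rz.T@(ray('side',(np.array(a)+.5)/4-.5+[280,140],0)-k)).round(1))
E
```

```text
tin -y front [-50.9 -16.9   0. ]
tin -y rear [-109.6  -14.8    0. ]
div34 [-14.6 -26.5   0. ]
div23 [-13.3  30.2   0. ]
```

The tin is about 3 mm off centre, inside the 4 mm clearance, so I'll keep pushing slowly and watch the force.

Call:
servo_tool(deltas=[{"x": 6,"y": 1,"z": 0,"rx": 0,"ry": 0,"rz": 0,"gripper": -0.6},{"x": 12,"y": 2,"z": 0,"rx": 0,"ry": 0,"rz": 0,"gripper": -0.6},{"x": 18,"y": 3,"z": 0,"rx": 0,"ry": 0,"rz": 0,"gripper": -0.6},{"x": 24,"y": 4,"z": 0,"rx": 0,"ry": 0,"rz": 0,"gripper": -0.6},{"x": 30,"y": 5,"z": 0,"rx": 0,"ry": 0,"rz": 0,"gripper": -0.6},{"x": 36,"y": 6,"z": 0,"rx": 0,"ry": 0,"rz": 0,"gripper": -0.6},{"x": 42,"y": 7,"z": 0,"rx": 0,"ry": 0,"rz": 0,"gripper": -0.6},{"x": 48,"y": 8,"z": 0,"rx": 0,"ry": 0,"rz": 0,"gripper": -0.6}])

```text
clock: 10.75
eef_pos: [555.1, 37.9, 11.3]
tcp_rot: [3.142, -0.0, -2.969]
contact_force: [-1.7, -0.8, 0.7]
opening: 0.203
grasp_force: 0.7
```

Call:
servo_tool(deltas=[{"x": 5,"y": 0.9,"z": 0,"rx": 0,"ry": 0,"rz": 0,"gripper": -0.6},{"x": 10,"y": 1.7,"z": 0,"rx": 0,"ry": 0,"rz": 0,"gripper": -0.6},{"x": 15,"y": 2.6,"z": 0,"rx": 0,"ry": 0,"rz": 0,"gripper": -0.6},{"x": 20,"y": 3.5,"z": 0,"rx": 0,"ry": 0,"rz": 0,"gripper": -0.6},{"x": 25,"y": 4.3,"z": 0,"rx": 0,"ry": 0,"rz": 0,"gripper": -0.6},{"x": 25,"y": 4.3,"z": 0,"rx": 0,"ry": 0,"rz": 0,"gripper": -0.6}])

```text
clock: 11.35
eef_pos: [580.9, 42.2, 11.4]
tcp_rot: [-3.141, 0.001, -2.969]
contact_force: [-0.9, -0.3, 0.4]
opening: 0.2
grasp_force: 0.0
```

Call:
servo_tool(deltas=[{"x": 2,"y": 0.3,"z": 0,"rx": 0,"ry": 0,"rz": 0,"gripper": -0.6},{"x": 4,"y": 0.7,"z": 0,"rx": 0,"ry": 0,"rz": 0,"gripper": -0.6},{"x": 6,"y": 1,"z": 0,"rx": 0,"ry": 0,"rz": 0,"gripper": -0.6},{"x": 8,"y": 1.4,"z": 0,"rx": 0,"ry": 0,"rz": 0,"gripper": -0.6},{"x": 10,"y": 1.7,"z": 0,"rx": 0,"ry": 0,"rz": 0,"gripper": -0.6},{"x": 10,"y": 1.7,"z": 0,"rx": 0,"ry": 0,"rz": 0,"gripper": -0.6}])

```text
clock: 11.95
eef_pos: [590.2, 43.8, 11.3]
tcp_rot: [-3.142, 0.001, -2.969]
contact_force: [-0.5, -0.6, -1.2]
opening: 0.201
grasp_force: 0.0
```

Call:
servo_tool(deltas=[{"x": 1,"y": 0.2,"z": 0,"rx": 0,"ry": 0,"rz": 0,"gripper": -0.6},{"x": 2,"y": 0.3,"z": 0,"rx": 0,"ry": 0,"rz": 0,"gripper": -0.6},{"x": 3,"y": 0.5,"z": 0,"rx": 0,"ry": 0,"rz": 0,"gripper": -0.6},{"x": 3,"y": 0.5,"z": 0,"rx": 0,"ry": 0,"rz": 0,"gripper": -0.6}])

```text
clock: 12.35
eef_pos: [593.0, 44.3, 11.3]
tcp_rot: [-3.142, 0.0, -2.969]
contact_force: [0.1, 0.1, -0.3]
opening: 0.202
grasp_force: 0.0
```

Call:
servo_tool(deltas=[{"x": 1,"y": 0.2,"z": 0,"rx": 0,"ry": 0,"rz": 0,"gripper": -0.6},{"x": 2,"y": 0.3,"z": 0,"rx": 0,"ry": 0,"rz": 0,"gripper": -0.6},{"x": 3,"y": 0.5,"z": 0,"rx": 0,"ry": 0,"rz": 0,"gripper": -0.6},{"x": 3,"y": 0.5,"z": 0,"rx": 0,"ry": 0,"rz": 0,"gripper": -0.6}])

```text
clock: 12.75
eef_pos: [596.1, 44.8, 11.3]
tcp_rot: [-3.142, 0.0, -2.969]
contact_force: [0.1, 0.0, -0.4]
opening: 0.196
grasp_force: 0.0
```

Call:
servo_tool(deltas=[{"x": 1,"y": 0.2,"z": 0,"rx": 0,"ry": 0,"rz": 0,"gripper": -0.6},{"x": 2,"y": 0.3,"z": 0,"rx": 0,"ry": 0,"rz": 0,"gripper": -0.6},{"x": 2,"y": 0.3,"z": 0,"rx": 0,"ry": 0,"rz": 0,"gripper": -0.6}])

```text
clock: 13.05
eef_pos: [598.0, 45.1, 11.3]
tcp_rot: [-3.142, 0.0, -2.969]
contact_force: [-0.3, -0.7, -0.3]
opening: 0.199
grasp_force: 0.0
```

Call:
servo_tool(deltas=[{"x": 1,"y": 0.2,"z": 0,"rx": 0,"ry": 0,"rz": 0,"gripper": -0.6},{"x": 2,"y": 0.3,"z": 0,"rx": 0,"ry": 0,"rz": 0,"gripper": -0.6},{"x": 2,"y": 0.3,"z": 0,"rx": 0,"ry": 0,"rz": 0,"gripper": -0.6}])

```text
clock: 13.35
eef_pos: [598.2, 45.2, 11.1]
tcp_rot: [3.141, -0.003, -2.969]
contact_force: [-6.5, -1.3, 4.4]
opening: 0.199
grasp_force: 3.2
```

```bash
python3 - <<'E'
from h import *
s=r.sense();print(s['clock'],s['eef_pos'],s['contact_force'])
f=r.grab_frame('side')[160:260,320:430]
cv2.imwrite('pics/s3.png',cv2.resize(f,None,fx=6,fy=6,interpolation=cv2.INTER_CUBIC))
E
```

```text
13.35 [598.17337735  45.17917662  11.05543416] [-6.49487122 -1.32199516  4.44348354]
```

View pics/s3.png

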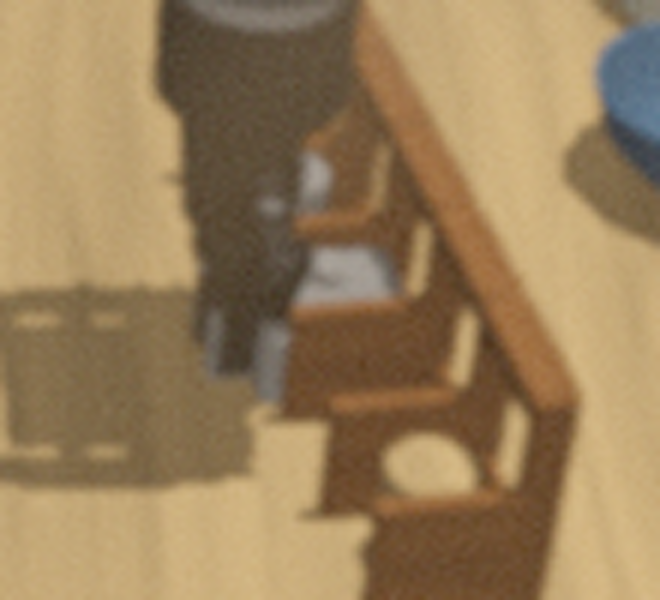

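Firm resistance: the tin sits in the third gap between the dividers and sticks out a few mm at the front. I'll press slightly more, then back off and check.

Call:
servo_tool(deltas=[{"x": 1,"y": 0.2,"z": 0,"rx": 0,"ry": 0,"rz": 0,"gripper": -0.6},{"x": 1,"y": 0.2,"z": 0,"rx": 0,"ry": 0,"rz": 0,"gripper": -0.6},{"x": 1,"y": 0.2,"z": 0,"rx": 0,"ry": 0,"rz": 0,"gripper": -0.6}])

```text
clock: 13.7
eef_pos: [598.2, 45.2, 11.0]
tcp_rot: [3.141, -0.005, -2.969]
contact_force: [-8.8, -2.8, 7.2]
opening: 0.205
grasp_force: 4.8
```

Call:
servo_tool(deltas=[{"x": -8,"y": -1.4,"z": 0,"rx": 0,"ry": 0,"rz": 0,"gripper": -0.6},{"x": -20,"y": -3.5,"z": 0,"rx": 0,"ry": 0,"rz": 0,"gripper": -0.6},{"x": -45,"y": -8,"z": 0,"rx": 0,"ry": 0,"rz": 0,"gripper": -0.6},{"x": -75,"y": -13,"z": 20,"rx": 0,"ry": 0,"rz": 0,"gripper": -0.6},{"x": -100,"y": -17,"z": 60,"rx": 0,"ry": 0,"rz": 0,"gripper": -0.6},{"x": -130,"y": -20,"z": 100,"rx": 0,"ry": 0,"rz": 0,"gripper": -0.6},{"x": -165,"y": -20,"z": 130,"rx": 0,"ry": 0,"rz": 0,"gripper": -0.6},{"x": -200,"y": -20,"z": 150,"rx": 0,"ry": 0,"rz": 0,"gripper": -0.6},{"x": -230,"y": -20,"z": 150,"rx": 0,"ry": 0,"rz": 0,"gripper": -0.6},{"x": -230,"y": -20,"z": 150,"rx": 0,"ry": 0,"rz": 0,"gripper": -0.6}])

```text
clock: 14.7
eef_pos: [366.6, 25.4, 161.3]
tcp_rot: [3.141, -0.001, -2.969]
contact_force: [0.1, 0.3, 0.3]
opening: 0.203
grasp_force: 0.0
```

```bash
python3 - <<'E'
from h import *
s=r.sense();print(s['clock'],s['eef_pos'],s['contact_force'])
f=r.grab_frame('top')[110:230,200:360]
cv2.imwrite('pics/top3c.png',cv2.resize(f,None,fx=5,fy=5,interpolation=cv2.INTER_CUBIC))
E
```

```text
14.7 [366.62901909  25.4272428  161.27850873] [0.08041025 0.28696094 0.29489627]
```

View pics/top3c.png

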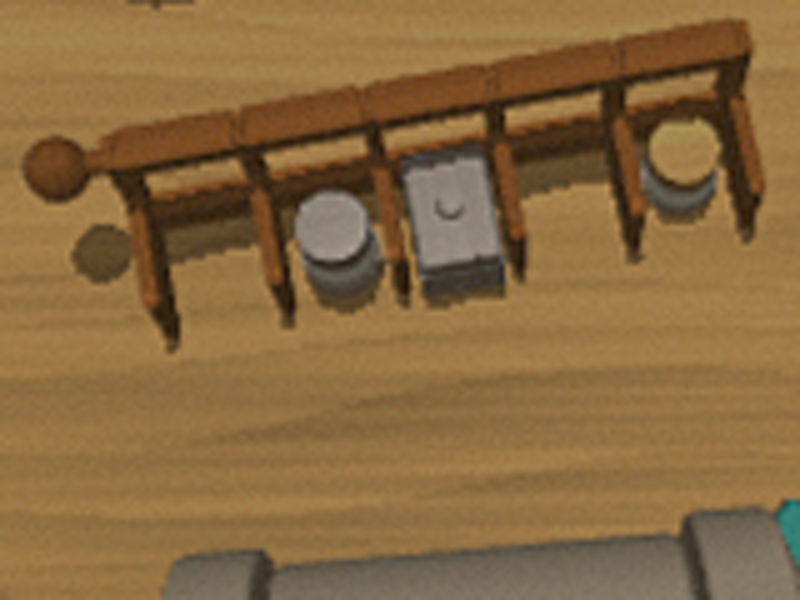

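The tin, centred at (450,220) in the crop, is straight in the third gap and sticks out about 3–5 mm, as expected when home. The arm is clear and the jars haven't moved.

```bash
python3 -c "
from rig import r
print(r.sign_off())"
```

```text
the job is handed in; nothing more can be done
None
```

I touched the rail over gaps 1, 2 and 3 in that order, then pushed the tin upright into the third gap until it met firm resistance at the stop bar. The last picture shows it straight in the gap with the arm clear. The job is handed in at about 15 s, but no verdict came back.

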